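Top the mould pile with its matching clamping board

ROBOT

A 6-joint arm with a two-finger parallel gripper is mounted at the origin on the work surface. World frame = base frame: x ahead of the robot, y to its left, z up, the work surface at z = 0. Lengths are in m, angles in rad, forces in N, time in s.
With the tool pointing down it reaches from about 0.25 to 0.725 m from the base axis. Payload 4 kg.
Tool frame: the origin (TCP) lies midway between the tips of the shut fingers; the grasp point (between the pads) lies 19 mm behind it (bot.grip_depth is the distance from the TCP to the grasp point, in m); z points along the fingers, y is the line along which they close (so a half turn about z gives the same grasp; the last joint's range is limited). The gripper opens to 85 mm and grips with 20 to 120 N. Pads are 22 mm wide; open, the fingers measure 114 mm over their backs; the gripper's body (76 mm by 85 mm) begins 54 mm behind the grasp point. The pads swing forward as they close: fully open they stand 13 mm farther back than shut.
Start: joints at [-1.132, 0.241, 0.005, 1.335, 0, 1.571], TCP at [0.212, -0.453, 0.231] pointing down, gripper open.
Joint ranges: [-2.72, 2.72], [-1.05, 1.87], [-1.09, 1.28], [-1.99, 2.15], [-1.42, 1.44], [-3.14, 3.14]. Speed limits (rad/s): [2.79, 2.79, 3.14, 3.14, 3.14, 3.14].

INTERFACE

Orientations are given as a unit quaternion [x, y, z, w].
In Python, from workcell import bot gives the robot as it stands.
- The arm moves only by the shell command python3 -m creep 'ROWS'. ROWS is JSON, one flat list of numbers, 5 for each row, row after row: the shift along the world's x, y, z in m, then the turn about the world's z in rad, then the finger opening in m, from 0 to 0.0854. In form: [x, y, z, twist, claw, x, y, z, twist, claw, ...]. A call has 1 to 10 rows; each row is the pose to reach, as a shift and turn from the pose commanded when the call began; what a row does not reach only later rows make up. A row lasts 1/12 s, in which the tool goes at most 41.7 mm and 7.16 degrees, less where a joint would pass 70% of its speed; a pose out of reach is approached as far as the arm can. A call with a gripper value outside its range is refused whole. The fingers move at their own pace and stop on an object; the grip force is fixed at half the most. Time passes only in rows, so rows that repeat a pose let the fingers close. It gives the time, the measured TCP pose, the force, the opening and the grip force at its end, in the units of the state.
- bot.get_obs(): the state, without advancing time (a new reading comes with each control period).
- bot.camera(name): name is "side" or "top" or "wrist"; returns a dict with "pixels" (480x640x3 uint8, red, green, blue), "camera_matrix" (3x3 intrinsics, pixels), "extrinsics" (4x4, takes a point from world to camera coordinates); the wrist camera has in their place "T_tool_cam" (4x4, takes a point from camera to tool coordinates, whose origin is the TCP and whose axes are the flange's). Camera axes: x right, y down, z forward; pixel columns grow to the right and rows downward; lengths in m; the calibration is good to about 2 mm. A picture is of the moment at which its call begins: read the wrist's pose just before it. There is no depth.
- bot.job_done(): hands the job in; it is judged then, once.
Trained networks look in the newest picture that a camera, given by its name, has taken for a name from the list of things; names that differ only in an ending like _2 or _b are one class to them, and where a whole thing is asked for, a point or a joint stands for the part that bears it (a point fixed in the world has none). Each returns a list of dicts, best first, with "score" (0 to 1); they miss things now and then, are a little off and sometimes report something else, mostly with a low value. They report only what shows in the picture. A call takes as long as a camera call. They do not tell look-alikes from the thing itself.
- bot.look_for(camera, thing): "centre" ([column, row] as shares, 0 to 1, of the picture: columns of its width, rows of its height, amid what is visible of it).
- bot.place_of(camera, thing): "centre" ([column, row] as shares, 0 to 1, of the picture: columns of its width, rows of its height: a listed point, or the origin of a listed thing).
The state is a dict: "clock": time; "joint_pos": joint angles; "joint_vel": joint speeds; "tau": joint torques, N m; "eef_pos": TCP position; "tool_rot": TCP orientation; "ft_force": force on the tool from outside, world axes, zero at the start; "ft_torque": the same for the moment, N m; "grip_width": finger opening in m; "grasp_force": force on a finger pad.
Only numpy, scipy, OpenCV 4.12 (cv2) and the standard library are available. Lean on these libraries where they do the work, as an engineer would, in place of code of your own. Each camera call takes 0.05 s, during which the arm holds its last target. There are 200 camera calls.

TASK

The plaster mould lying on its plywood base board needs its top clamping board. Take the board that has the mould's length out of the drying rack, lay it down flat on the bare table and let go of it, then pick it up by its long edges and set it gently, not dropped, on the mould, squarely flush with the pile all round. Do not shift the mould on its base or along the table, leave the other two boards standing in the rack, and leave the jar and the cup alone.

Things in the scene. Friction and masses are not known exactly. Their poses are not given: they have to be found in the camera images.
- board_middle: The board to use: plywood board with square edges, 130 mm long, 64 mm wide, 15 mm thick, standing on a long edge in a rack slot. Origin at its centre; x along the 130 mm length, y through the 15 mm thickness, z across the 64 mm width (up while it stands in the rack). Weighs about 90 g.
- board_short: Look-alike to leave in the rack: plywood board with square edges, 100 mm long, 64 mm wide, 15 mm thick, standing on a long edge in a rack slot. Origin at its centre; x along the 100 mm length, y through the 15 mm thickness, z across the 64 mm width (up while it stands in the rack).
- board_long: Look-alike to leave in the rack: plywood board with square edges, 160 mm long, 64 mm wide, 15 mm thick, standing on a long edge in a rack slot. Origin at its centre; x along the 160 mm length, y through the 15 mm thickness, z across the 64 mm width (up while it stands in the rack).
- rack: Low wooden drying rack fixed to the table: plate 150 (x) by 190 (y) by 10 mm with three 18 mm slots along x at y = -65, 0, 65 mm, each between two ribs 90 mm long, 8 mm thick, 22 mm above the plate. One board stands in each slot, in any order, lower edge 10 mm and top edge 74 mm above the table. Origin under the plate's centre, z up.
- mould: Closed two-part plaster mould, an off-white block 130 mm long (x), 64 mm wide (y), 40 mm high (z up) with a dark parting line; loose, lying squarely on the base board, its top face 55 mm above the table. Origin at its centre. About 270 g.
- base_board: Plywood base board under the mould, 130 mm (x) by 64 mm (y) by 15 mm (z up), loose, flat on the table. Origin at its centre.
- jar: Bystander: closed red jar with black lid, 70 mm across, 85 mm high. Origin at the centre of its underside.
- cup: Bystander: grey plastic cup, 72 mm across, 90 mm high. Origin at the centre of its underside.
There are look-alikes about, which are no part of the job. Leave any pink look-alike of the board_middle alone. What is shaped like the base_board but blue is not meant.

How it is judged:
By the outcome, as a careful person would: the job done as asked, in the order asked, and still so for the second after the job is handed in, with the robot touching nothing.
It also fails if it takes over 51 s, if anything falls off the work surface, if the arm or the gripper's body presses on something with over 40 N, if the wrist force passes 120 N, or if a joint passes its speed limit or range.

## Working session

There is one attempt and no reset: what is moved stays moved. The work goes in short steps, Python scripts to look and compute and a shell command to move; the robot and the scene stay as the last step left them, time stands still between calls to the robot, and variables do not carry over. Pictures are saved under pics/ and viewed, at most 10 in all, crops included, and the job is handed in when it is done.

```bash
mkdir -p pics; python3 - <<'E'
from workcell import bot
import cv2,numpy as np
o=bot.get_obs();print({k:np.round(v,3).tolist() for k,v in o.items()})
for n in ["top","side"]:
    c=bot.camera(n);cv2.imwrite(f"pics/{n}0.png",c["pixels"][...,::-1])
    print(n,c["camera_matrix"].round(1).tolist(),c["extrinsics"].round(3).tolist())
    for t in ["board_middle","board_short","board_long","rack","mould","base_board","jar","cup"]:
        print(t,[(round(r["score"],2),round(r["centre"][0]*640),round(r["centre"][1]*480)) for r in bot.place_of(n,t)[:4]])
E
```

```text
{'clock': 0.0, 'joint_pos': [-1.132, 0.241, 0.004, 1.335, 0.0, 1.571], 'joint_vel': [0.001, 0.0, -0.0, -0.0, -0.0, 0.001], 'tau': [-0.001, -37.232, 25.241, 0.017, -0.0, -0.0], 'eef_pos': [0.212, -0.452, 0.23], 'tool_rot': [0.976, 0.218, -0.0, -0.001], 'ft_force': [-0.515, 0.879, 0.411], 'ft_torque': [-0.018, 0.001, -0.02], 'grasp_force': 0.0, 'grip_width': 0.085}
top [[543.3, 0.0, 327.4], [0.0, 543.3, 233.4], [0.0, 0.0, 1.0]] [[0.009, -1.0, 0.007, -0.041], [-0.977, -0.01, -0.214, 0.576], [0.214, -0.005, -0.977, 1.224], [0.0, 0.0, 0.0, 1.0]]
board_middle [(0.87, 201, 331), (0.83, 204, 249), (0.73, 231, 246)]
board_short [(0.69, 176, 257)]
board_long [(0.55, 232, 245)]
rack [(0.83, 209, 253)]
mould [(0.85, 430, 266)]
base_board [(0.77, 496, 289)]
jar [(0.67, 363, 169)]
cup [(0.94, 270, 161)]
side [[445.3, 0.0, 321.4], [0.0, 445.3, 239.7], [0.0, 0.0, 1.0]] [[-0.985, -0.171, -0.02, 0.535], [-0.08, 0.559, -0.826, 0.137], [0.153, -0.812, -0.564, 0.89], [0.0, 0.0, 0.0, 1.0]]
board_middle [(0.95, 422, 383), (0.93, 300, 363), (0.46, 302, 376)]
board_short [(0.89, 304, 397)]
board_long [(0.74, 300, 339)]
rack [(0.67, 299, 378)]
mould [(0.77, 360, 209)]
base_board [(0.77, 381, 188), (0.63, 356, 215)]
jar [(0.82, 245, 239)]
cup [(0.55, 200, 309)]
```

View pics/top0.png

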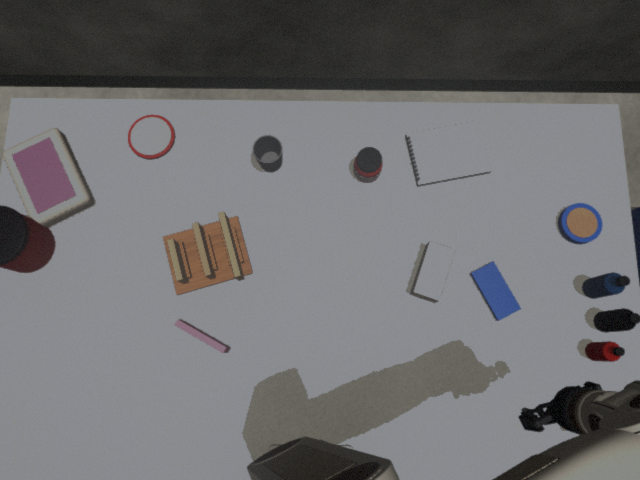

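View pics/side0.png

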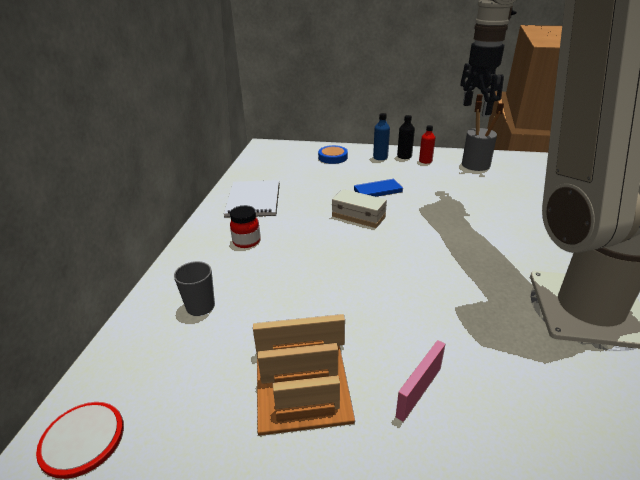

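The top view shows the rack with boards at about (176,260), (204,249) and (231,246). The middle one is the 130 mm board, and a pink look-alike lies at (201,335). The mould is at (433,271), next to the blue look-alike at (496,290). The side view agrees, with the middle board at (300,363).

```bash
cat >h.py <<'E'
from workcell import bot
import cv2,numpy as np
from scipy.spatial.transform import Rotation as R
def cam(n):
    o=bot.get_obs();c=bot.camera(n);K=np.array(c["camera_matrix"])
    if n=="wrist":
        T=np.eye(4);T[:3,:3]=R.from_quat(o["tool_rot"]).as_matrix();T[:3,3]=o["eef_pos"]
        E=np.linalg.inv(T@np.array(c["T_tool_cam"]))
    else:E=np.array(c["extrinsics"])
    return np.ascontiguousarray(c["pixels"][...,::-1]),K,E
def plane(K,E,p,z):
    d=E[:3,:3].T@np.linalg.inv(K)@[p[0],p[1],1];o=-E[:3,:3].T@E[:3,3]
    return o+d*(z-o[2])/d[2]
def tri(v): # [(K,E,p)...]
    X=cv2.triangulatePoints(*[K@E[:3] for K,E,p in v],*[np.array(p,float).reshape(2,1) for K,E,p in v]);return (X[:3]/X[3]).ravel()
def proj(K,E,X):
    X=np.atleast_2d(X)@E[:3,:3].T+E[:3,3];q=X@K.T;return q[:,:2]/q[:,2:]
def yaw(o): 
    y=R.from_quat(o["tool_rot"]).as_matrix()[:,1];return np.degrees(np.arctan2(y[1],y[0]))
E
python3 - <<'E'
from h import *
t,Kt,Et=cam("top");s,Ks,Es=cam("side")
for n,a,b in [("mid",(204,249),(300,363)),("rack",(209,253),(299,378)),("mould",(430,266),(360,209)),("jar",(363,169),(245,239)),("cup",(270,161),(200,309)),("short",(176,257),(304,397)),("long",(232,245),(300,339)),("pink",(201,331),(422,383))]:
    print(n,tri([(Kt,Et,a),(Ks,Es,b)]).round(3))
for p in [(165,238),(238,217),(252,271),(178,293)]: print("rackcorner",plane(Kt,Et,p,.01).round(3))
for p in [(429,241),(456,248),(437,300),(409,292)]: print("mouldcorner",plane(Kt,Et,p,.055).round(3))
print("yaw",yaw(bot.get_obs()))
w,K,E=cam("wrist");print(K.round(1).tolist(),E.round(3).tolist())
E
```

```text
mid [0.537 0.258 0.041]
rack [ 0.538  0.255 -0.002]
mould [ 0.499 -0.283  0.027]
jar [ 0.756 -0.125  0.01 ]
cup [ 0.78   0.113 -0.007]
short [0.517 0.323 0.043]
long [0.551 0.194 0.028]
pink [0.342 0.258 0.029]
rackcorner [0.572 0.363 0.01 ]
rackcorner [0.627 0.186 0.01 ]
rackcorner [0.493 0.146 0.01 ]
rackcorner [0.438 0.322 0.01 ]
mouldcorner [ 0.562 -0.278  0.055]
mouldcorner [ 0.546 -0.341  0.055]
mouldcorner [ 0.422 -0.292  0.055]
mouldcorner [ 0.44  -0.227  0.055]
yaw -64.86291326838861
[[347.6, 0.0, 314.9], [0.0, 347.6, 243.3], [0.0, 0.0, 1.0]] [[0.425, -0.905, -0.001, -0.5], [-0.855, -0.402, 0.327, -0.043], [-0.297, -0.138, -0.945, 0.381], [0.0, 0.0, 0.0, 1.0]]
```

```bash
python3 -m creep '[0.03,0.02,0.02,0.12,0.05, 0.06,0.04,0.02,0.24,0.05, 0.09,0.06,0.02,0.36,0.05, 0.12,0.08,0.02,0.48,0.05, 0.15,0.10,0.02,0.60,0.05, 0.18,0.11,0.02,0.72,0.05, 0.21,0.13,0.02,0.84,0.05, 0.24,0.15,0.02,0.96,0.05, 0.26,0.16,0.02,1.08,0.05, 0.278,0.168,0.02,1.20,0.05]'
python3 -m creep '[0,0,0,0.12,0.05,0,0,0,0.24,0.05,0,0,0,0.36,0.05,0,0,0,0.48,0.05,0,0,0,0.60,0.05,0,0,0,0.72,0.05,0,0,0,0.84,0.05,0,0,0,0.96,0.05,0,0,0,1.08,0.05,0,0,0,1.12,0.05]'
python3 - <<'E'
from h import *
w,K,E=cam("wrist");o=bot.get_obs();print(o["eef_pos"],yaw(o),o["joint_pos"].round(2) if hasattr(o["joint_pos"],'round') else o["joint_pos"])
np.savez("w1.npz",w=w,K=K,E=E);cv2.imwrite("pics/w1.png",w)
E
```

```text
clock: 1.88
eef_pos: [0.4922, -0.283, 0.2512]
tool_rot: [0.68, 0.734, 0.0, -0.0]
ft_force: [-0.6, -0.5, 0.2]
grip_width: 0.0498
grasp_force: 0.0
clock: 2.72
eef_pos: [0.4904, -0.2846, 0.2512]
tool_rot: [0.188, 0.982, 0.0, -0.0]
ft_force: [-0.4, -0.4, -0.4]
grip_width: 0.05
grasp_force: 0.0
[ 0.49041585 -0.28461218  0.25120334] 68.26918855977381 [-0.53  0.37  0.23  1.44  0.   -0.15]
```

View pics/w1.png

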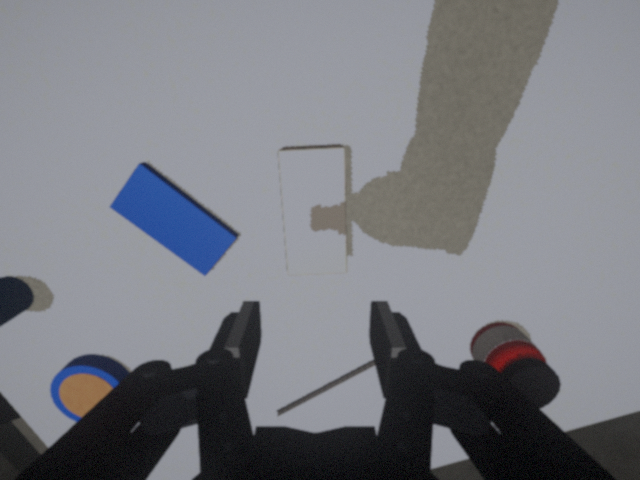

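The wrist view shows the mould centred near (315,210), with its top corners at about (279,150), (344,148), (348,272) and (287,273). The blue look-alike is at (175,218).

```bash
python3 - <<'E'
from h import *
d=np.load("w1.npz");w=d["w"]
c=w[130:290,255:375].astype(float)
c=np.clip((c-90)*2.2,0,255)
c=cv2.createCLAHE(4,(4,4)).apply(cv2.cvtColor(w,cv2.COLOR_BGR2GRAY))[135:290,265:365]
cv2.imwrite("pics/w1c.png",cv2.resize(c,None,fx=3.8,fy=3.8,interpolation=cv2.INTER_CUBIC))
for p in [(279,150),(344,148),(348,272),(287,273)]: print(plane(d["K"],d["E"],p,.055).round(4))
g=cv2.cvtColor(w,cv2.COLOR_BGR2GRAY)
for r in [170,260]: print(r,g[r,272:292].tolist(),g[r,338:358].tolist())
E
```

```text
[ 0.4216 -0.2935  0.055 ]
[ 0.4425 -0.2359  0.055 ]
[ 0.5634 -0.2757  0.055 ]
[ 0.5406 -0.3362  0.055 ]
170 [157, 157, 156, 156, 158, 154, 156, 153, 154, 156, 158, 158, 157, 157, 158, 156, 156, 156, 156, 156] [157, 154, 156, 157, 155, 153, 141, 125, 114, 111, 114, 116, 123, 137, 150, 153, 156, 155, 156, 156]
260 [155, 156, 153, 157, 156, 157, 157, 156, 156, 157, 157, 156, 156, 153, 153, 152, 154, 157, 156, 155] [155, 156, 157, 156, 156, 157, 155, 151, 145, 146, 152, 157, 157, 157, 156, 157, 157, 157, 156, 154]
```

View pics/w1c.png

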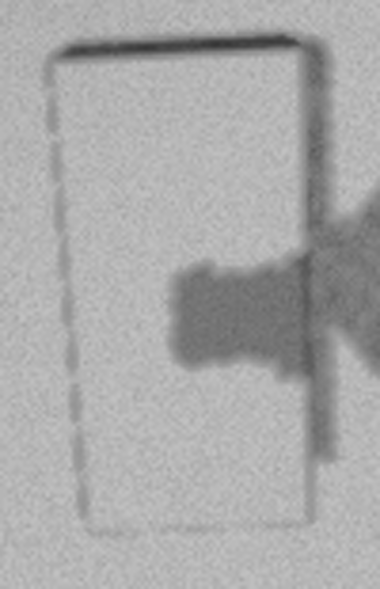

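```bash
cat >>h.py <<'E'
from scipy.optimize import least_squares
def fitrect(K,E,pts,z,L=.13,W=.064,x0=None,fz=False):
    pts=np.array(pts,float)  # corners order: (-,+s) any; matched by nearest
    def cor(q):
        c,s=np.cos(q[2]),np.sin(q[2]);P=np.array([[-1,-1],[-1,1],[1,1],[1,-1]])*[L/2,W/2]
        xy=P@np.array([[c,s],[-s,c]])+q[:2];return np.c_[xy,np.full(4,q[3] if fz else z)]
    def f(q):
        p=proj(K,E,cor(q));return np.concatenate([p[np.argmin(((p-a)**2).sum(1))]-a for a in pts])
    r=least_squares(f,list(x0)+([z] if fz else []));q=r.x.copy();q[2]=np.degrees(q[2]);return q.round(4),r.fun.round(1)
E
python3 - <<'E'
from h import *
d=np.load("w1.npz")
P=[(277.7,149.4),(344.7,146.7),(346.2,272.3),(286.9,273.9)]
for fz in (0,1): print(fitrect(d["K"],d["E"],P,.055,x0=(.49,-.285,-.38),fz=fz))
E
```

```text
(array([  0.4919,  -0.286 , -19.3877]), array([-0.5, -0.6,  0.5, -0.7,  0.4,  0.6, -0.5,  1.2]))
(array([  0.4928,  -0.2863, -19.3864,   0.0506]), array([ 0. ,  0.1,  0.1, -0. ,  0. , -0.3, -0.2,  0.3]))
```

```bash
python3 -m creep '[0.003,0.04,0,0.07,0.05, 0.006,0.08,0,0.14,0.05, 0.01,0.12,0,0.21,0.05, 0.014,0.16,0,0.28,0.05, 0.017,0.20,0,0.35,0.05, 0.02,0.24,0,0.42,0.05, 0.024,0.28,0,0.49,0.05, 0.028,0.32,0,0.56,0.05, 0.03,0.36,0,0.63,0.05, 0.034,0.40,0,0.67,0.05]'
python3 -m creep '[0.003,0.04,0,0,0.05, 0.006,0.08,0,0,0.05, 0.01,0.12,0,0,0.05, 0.012,0.14,0,0,0.05, 0.012,0.14,0,0,0.05]'
python3 - <<'E'
from h import *
w,K,E=cam("wrist");o=bot.get_obs();print(o["eef_pos"],yaw(o))
np.savez("w2.npz",w=w,K=K,E=E);cv2.imwrite("pics/w2.png",w)
for t in ["board_middle","board_short","board_long","rack"]:
    print(t,[(round(r["score"],2),round(r["centre"][0]*640),round(r["centre"][1]*480)) for r in bot.place_of("wrist",t)[:4]])
E
```

```text
clock: 3.6
eef_pos: [0.524, 0.1173, 0.2515]
tool_rot: [-0.144, 0.99, -0.0, 0.0]
ft_force: [1.9, -0.3, -0.2]
grip_width: 0.05
grasp_force: 0.0
clock: 4.02
eef_pos: [0.5361, 0.2602, 0.2504]
tool_rot: [-0.146, 0.989, 0.001, -0.0]
ft_force: [-0.4, 0.0, 0.2]
grip_width: 0.0501
grasp_force: 0.0
[0.53603888 0.25771347 0.25050593] 106.63367036699466
board_middle [(0.57, 312, 208), (0.57, 153, 341)]
board_short [(0.9, 377, 202)]
board_long [(0.84, 250, 205)]
rack [(0.65, 310, 201)]
```

View pics/w2.png

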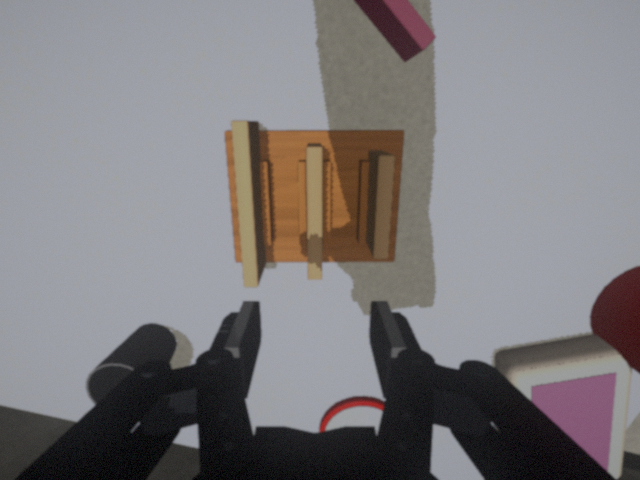

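The wrist view shows the middle board's top edge running from (315,145) to (315,277), about 15 px wide. The long board is on the left at x≈247 and the short one on the right at x≈383.

```bash
python3 - <<'E'
from h import *
d=np.load("w2.npz");w,K,E=d["w"],d["K"],d["E"]
m=((w[...,2].astype(int)>w[...,0]+25)&(w[...,1].astype(int)-w[...,0]>14)&(w[...,2]>105)).astype(np.uint8)
m=cv2.morphologyEx(m,cv2.MORPH_OPEN,np.ones((3,3)))
n,l,st,ce=cv2.connectedComponentsWithStats(m)
for i in range(1,n):
    if st[i,4]>200: print(st[i].tolist(),cv2.minAreaRect(np.argwhere(l==i)[:,::-1].astype(np.float32)))
for z in (.07,.074):
    a,b=plane(K,E,(315,144.5),z),plane(K,E,(315,278),z);print(z,a,b,(a+b)/2,np.linalg.norm(a-b),np.degrees(np.arctan2(*(b-a)[1::-1])))
t,Kt,Et=cam("top");cv2.imwrite("pics/top1.png",t[200:310,150:270])
print(tri([(K,E,(314.5,209)),(Kt,Et,(203.5,246))]))
o=bot.get_obs();print(o["eef_pos"],yaw(o))
# tip geometry: project gripper pads
Ei=np.linalg.inv(E);T=np.eye(4);T[:3,:3]=R.from_quat(o["tool_rot"]).as_matrix();T[:3,3]=o["eef_pos"]
X=np.array([[0,s*.025,dz] for s in(-1,1) for dz in (-.019,0)])@T[:3,:3].T+T[:3,3];print(proj(K,E,X).round(0).tolist())
E
```

```text
[225, 121, 33, 166, 3474] ((241.3451690673828, 203.677001953125), (166.23098754882812, 23.61424446105957), 86.18592071533203)
[262, 131, 89, 148, 8681] ((306.3678283691406, 203.85662841796875), (149.46328735351562, 86.04251098632812), 87.1375961303711)
[375, 157, 20, 102, 1327] ((384.21826171875, 207.44415283203125), (14.320657730102539, 101.88328552246094), 4.085616588592529)
0.07 [0.47233802 0.24167143 0.07      ] [0.59763527 0.27936512 0.07      ] [0.53498664 0.26051828 0.07      ] 0.1308442387566394 16.743083366345605
0.074 [0.47212459 0.24159378 0.074     ] [0.59586817 0.27882008 0.074     ] [0.53399638 0.26020693 0.074     ] 0.1292217933812889 16.74308336634558
[0.54797652 0.26358585 0.02139811]
[0.53653268 0.25397792 0.25153325] 106.33341610555735
[[239.0, 338.0], [248.0, 314.0], [361.0, 338.0], [356.0, 314.0]]
```

```bash
python3 -m creep '[-0.002,0.005,-0.02,0,0.05, -0.002,0.005,-0.05,0,0.05, -0.002,0.005,-0.08,0,0.05, -0.002,0.005,-0.08,0,0.05, -0.002,0.005,-0.08,0,0.05, -0.002,0.005,-0.08,0,0.05]'
python3 - <<'E'
from h import *
w,K,E=cam("wrist");o=bot.get_obs();print(o["eef_pos"],yaw(o))
np.savez("w3.npz",w=w,K=K,E=E);cv2.imwrite("pics/w3.png",w)
E
```

```text
clock: 4.82
eef_pos: [0.5354, 0.26, 0.1732]
tool_rot: [-0.142, 0.99, 0.0, 0.001]
ft_force: [-0.3, -0.1, 0.1]
grip_width: 0.05
grasp_force: 0.0
[0.53592657 0.26042306 0.17386052] 106.39489147666666
```

View pics/w3.png

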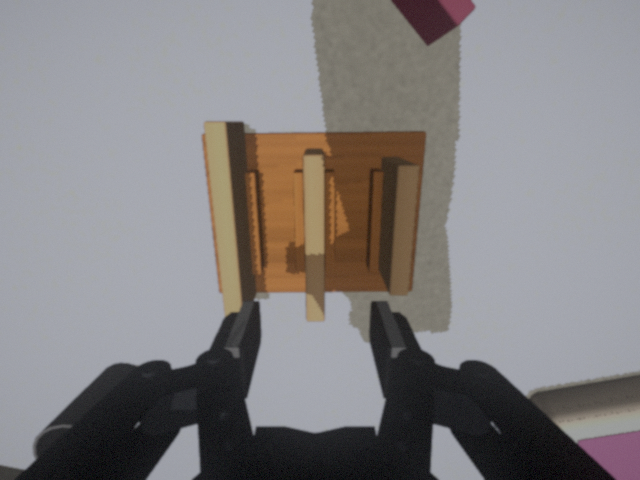

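The middle board's top now runs from (314,154) to (316,321), still centred between the fingers.

```bash
python3 - <<'E'
from h import *
a=np.load("w2.npz");b=np.load("w3.npz")
N=tri([(a["K"],a["E"],(315,144.5)),(b["K"],b["E"],(314,154))]);F=tri([(a["K"],a["E"],(315,278)),(b["K"],b["E"],(316,321))])
print(N,F,(N+F)/2,np.linalg.norm(N-F))
for z in [.074]:
    p,q=plane(b["K"],b["E"],(314,154),z),plane(b["K"],b["E"],(316,321),z);print((p+q)/2,np.linalg.norm(p-q),np.degrees(np.arctan2(*(q-p)[1::-1])))
o=bot.get_obs();print(o["eef_pos"],yaw(o))
E
```

```text
[0.46961623 0.24047706 0.12154599] [0.59192597 0.27764849 0.08289718] [0.5307711  0.25906278 0.10222159] 0.13354818598247237
[0.53535255 0.26034132 0.074     ] 0.12937294986842615 17.037643301998937
[0.53592657 0.26042306 0.17386052] 106.39489147666666
```

```bash
python3 -m creep '[0,0,-0.03,0.008,0.05, 0,0,-0.06,0.008,0.05, 0,0,-0.09,0.008,0.05, 0,0,-0.11,0.008,0.05, 0,0,-0.12,0.008,0.05, 0,0,-0.127,0.008,0.05, 0,0,-0.127,0.008,0.05, 0,0,-0.127,0.008,0.03, 0,0,-0.127,0.008,0.0, 0,0,-0.127,0.008,0.0]'
python3 -m creep '[0,0,0,0,0, 0,0,0,0,0, 0,0,0,0,0]'
```

```text
clock: 5.7
eef_pos: [0.5357, 0.261, 0.0461]
tool_rot: [-0.147, 0.989, 0.0, 0.002]
ft_force: [1.2, -1.1, -0.9]
grip_width: 0.0144
grasp_force: 28.3
clock: 5.95
eef_pos: [0.5358, 0.261, 0.0461]
tool_rot: [-0.147, 0.989, 0.0, 0.002]
ft_force: [-0.3, 0.8, 5.3]
grip_width: 0.014
grasp_force: 60.2
```

```bash
python3 -m creep '[0,0,0.01,0,0, 0,0,0.03,0,0, 0,0,0.06,0,0, 0,0,0.09,0,0, 0,0,0.11,0,0, -0.005,-0.02,0.11,-0.05,0, -0.015,-0.055,0.11,-0.13,0, -0.025,-0.09,0.11,-0.21,0, -0.037,-0.125,0.11,-0.29,0, -0.048,-0.16,0.11,-0.37,0]'
python3 -m creep '[-0.01,-0.035,0,-0.08,0, -0.02,-0.07,0,-0.16,0, -0.03,-0.10,0,-0.22,0, -0.037,-0.12,0,-0.26,0, -0.037,-0.13,-0.03,-0.26,0, -0.037,-0.13,-0.065,-0.26,0, -0.037,-0.13,-0.09,-0.26,0, -0.037,-0.13,-0.10,-0.26,0, -0.037,-0.13,-0.108,-0.26,0, -0.037,-0.13,-0.112,-0.26,0]'
```

```text
clock: 6.78
eef_pos: [0.4851, 0.0991, 0.1545]
tool_rot: [0.039, 0.999, -0.0, -0.0]
ft_force: [1.3, -0.6, -0.9]
grip_width: 0.0137
grasp_force: 59.4
clock: 7.62
eef_pos: [0.4487, -0.0296, 0.0416]
tool_rot: [0.167, 0.986, -0.0, -0.001]
ft_force: [-0.6, 0.2, 0.1]
grip_width: 0.014
grasp_force: 59.4
```

```bash
python3 -m creep '[0,0,-0.002,0,0, 0,0,-0.003,0,0, 0,0,-0.004,0,0, 0,0,-0.004,0,0, 0,0,-0.004,0,0]'
python3 -m creep '[0,0,-0.001,0,0, 0,0,-0.001,0,0, 0,0,-0.001,0,0]'
python3 -m creep '[0,0,-0.001,0,0, 0,0,-0.001,0,0, 0,0,-0.001,0,0]'
```

```text
clock: 8.03
eef_pos: [0.45, -0.0296, 0.0389]
tool_rot: [0.167, 0.986, 0.0, 0.001]
ft_force: [-0.0, -0.3, -1.5]
grip_width: 0.0142
grasp_force: 59.4
clock: 8.28
eef_pos: [0.4495, -0.0296, 0.0374]
tool_rot: [0.167, 0.986, -0.0, 0.0]
ft_force: [-0.3, 0.4, -1.4]
grip_width: 0.0137
grasp_force: 59.4
clock: 8.53
eef_pos: [0.4495, -0.0296, 0.0363]
tool_rot: [0.167, 0.986, 0.0, 0.0]
ft_force: [-0.1, -0.1, -1.4]
grip_width: 0.014
grasp_force: 59.4
```

```bash
python3 -m creep '[0,0,-0.001,0,0, 0,0,-0.001,0,0]'
python3 -m creep '[0,0,-0.001,0,0, 0,0,-0.001,0,0]'
python3 -m creep '[0,0,-0.001,0,0, 0,0,-0.001,0,0]'
```

```text
clock: 8.7
eef_pos: [0.4495, -0.0296, 0.0361]
tool_rot: [0.167, 0.986, 0.0, 0.0]
ft_force: [-3.3, 0.2, 6.4]
grip_width: 0.0142
grasp_force: 60.6
clock: 8.87
eef_pos: [0.4495, -0.0296, 0.036]
tool_rot: [0.167, 0.986, 0.0, 0.0]
ft_force: [-6.0, 0.5, 16.2]
grip_width: 0.0138
grasp_force: 61.8
clock: 9.03
eef_pos: [0.4495, -0.0296, 0.036]
tool_rot: [0.167, 0.986, 0.0, 0.001]
ft_force: [-7.7, 0.8, 25.3]
grip_width: 0.0142
grasp_force: 63.1
```

```bash
python3 -m creep '[0,0,0.003,0,0, 0,0,0.003,0,0, 0,0,0.003,0,0.02, 0,0,0.003,0,0.03, 0,0,0.003,0,0.05, 0,0,0.003,0,0.085, 0,0,0.003,0,0.085, 0,0,0.003,0,0.085, 0,0,0.003,0,0.085, 0,0,0.003,0,0.085]'
python3 - <<'E'
from h import *
w,K,E=cam("wrist");cv2.imwrite("pics/w4.png",w);np.savez("w4.npz",w=w,K=K,E=E);o=bot.get_obs();print(o["eef_pos"],yaw(o))
E
```

```text
clock: 9.87
eef_pos: [0.4494, -0.0296, 0.0362]
tool_rot: [0.167, 0.986, 0.0, -0.0]
ft_force: [-0.4, 0.5, 0.1]
grip_width: 0.0852
grasp_force: 0.0
[ 0.44945065 -0.02963742  0.03628069] 70.81505964864131
```

View pics/w4.png

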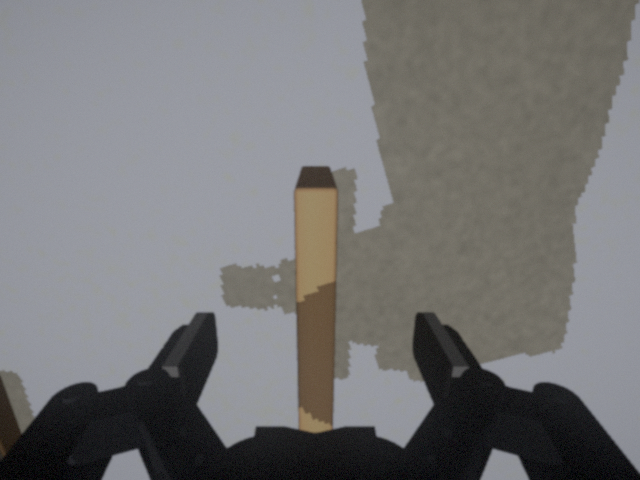

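The board stands free on the table at about (315,300), between the open fingers. I'll now tip it toward the mould side.

```bash
python3 -m creep '[-0.004,-0.012,0,0,0.0854, -0.008,-0.023,0,0,0.0854, -0.010,-0.029,0,0,0.0854, -0.0112,-0.032,0,0,0.0854, -0.0122,-0.035,0,0,0.0854, -0.0132,-0.038,0,0,0.0854, -0.0142,-0.041,0,0,0.0854, -0.0152,-0.044,0,0,0.0854, -0.0162,-0.047,0,0,0.0854, -0.0172,-0.050,0,0,0.0854]'
python3 - <<'E'
from h import *
w,K,E=cam("wrist");cv2.imwrite("pics/w5.png",w);np.savez("w5.npz",w=w,K=K,E=E);o=bot.get_obs();print(o["eef_pos"],yaw(o))
E
```

```text
clock: 10.75
eef_pos: [0.4322, -0.0798, 0.0363]
tool_rot: [0.167, 0.986, -0.0, 0.0]
ft_force: [0.7, 0.5, -0.0]
grip_width: 0.0852
grasp_force: 0.0
[ 0.43194689 -0.08023577  0.03626895] 70.8007571479127
```

View pics/w5.png

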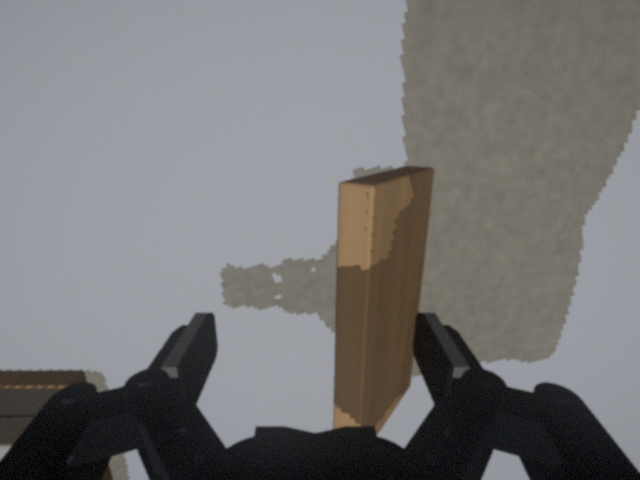

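The board is tipping toward image left, with its top edge at x≈340–375. I'll raise the arm and measure it.

```bash
python3 -m creep '[0,0,0,0,0.0854, 0,0,0,0,0.0854, 0,0,0,0,0.0854, 0,0,0.03,0,0.0854, 0,0,0.07,0,0.0854, 0,0,0.11,0,0.0854, 0,0,0.15,0,0.0854, 0,0,0.16,0,0.0854, 0,0,0.16,0,0.0854, 0,0,0.16,0,0.0854]'
python3 - <<'E'
from h import *
w,K,E=cam("wrist");cv2.imwrite("pics/w6.png",w);np.savez("w6.npz",w=w,K=K,E=E);o=bot.get_obs();print(o["eef_pos"],yaw(o))
E
```

```text
clock: 11.63
eef_pos: [0.4325, -0.0796, 0.1966]
tool_rot: [0.167, 0.986, 0.0, 0.001]
ft_force: [-1.1, -0.1, -0.9]
grip_width: 0.0855
grasp_force: 0.0
[ 0.43153576 -0.0794132   0.19534302] 70.82742559342957
```

View pics/w6.png

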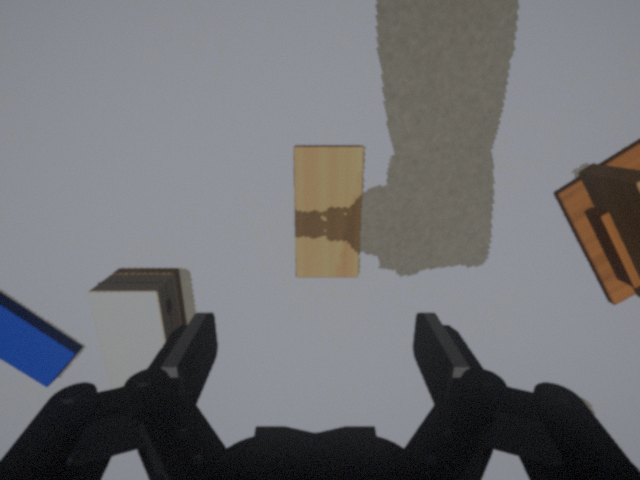

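The board lies flat, with corners at (294,146), (364,146), (359,277) and (296,277). The mould's near corner shows at (93,290).

```bash
cat >>h.py <<'E'
def quad(w,box,sat=40):
    x0,y0,x1,y1=box;h=cv2.cvtColor(w,cv2.COLOR_BGR2HSV)
    m=((h[...,1]>sat)&(h[...,0]<30)).astype(np.uint8);k=np.zeros_like(m);k[y0:y1,x0:x1]=1;m*=k
    m=cv2.morphologyEx(m,cv2.MORPH_CLOSE,np.ones((5,5)))
    c=max(cv2.findContours(m,cv2.RETR_EXTERNAL,cv2.CHAIN_APPROX_NONE)[0],key=cv2.contourArea)[:,0].astype(float)
    a=cv2.approxPolyDP(c.astype(np.float32)[:,None],12,True)[:,0]
    L=[]
    for i in range(len(a)):
        p,q=a[i],a[(i+1)%len(a)];u=(q-p)/np.linalg.norm(q-p);s=(c-p)@u
        near=(abs((c-p)@[-u[1],u[0]])<4)&(s>8)&(s<np.linalg.norm(q-p)-8)
        vx,vy,x,y=cv2.fitLine(c[near].astype(np.float32),cv2.DIST_HUBER,0,.01,.01).ravel();L.append(np.cross([x,y,1],[x+vx,y+vy,1]))
    P=[np.cross(L[i-1],L[i]) for i in range(len(a))];return np.array([p[:2]/p[2] for p in P])
E
python3 - <<'E'
from h import *
d=np.load("w6.npz");q=quad(d["w"],(270,120,400,300));print(q.round(1).tolist())
o=np.array([.432,-.0795]);
for fz in (0,1): print(fitrect(d["K"],d["E"],q,.015,x0=(.432,-.08,-.33),fz=fz))
# mould z=.055 corners check prediction
c,s=np.cos(np.radians(-19.4)),np.sin(np.radians(-19.4))
P=np.array([[-1,-1],[-1,1],[1,1],[1,-1]])*[.065,.032]@np.array([[c,s],[-s,c]])+[.492,-.286]
print(proj(d["K"],d["E"],np.c_[P,np.full(4,.055)]).round(1).tolist())
ob=bot.get_obs();print(ob["eef_pos"],yaw(ob),ob["clock"])
E
```

```text
[[293.6, 146.0], [296.8, 276.0], [357.8, 276.0], [363.7, 146.0]]
(array([  0.436 ,  -0.0673, -19.0667]), array([-0.5, -0.9, -0.9,  1.3,  0.8,  1.2,  0.6, -1. ]))
(array([ 4.37200e-01, -6.75000e-02, -1.90745e+01,  9.20000e-03]), array([ 0.1,  0.1, -0.4,  0. ,  0.3, -0.1, -0. , -0. ]))
[[86.0, 290.5], [156.7, 290.7], [175.1, 404.4], [112.8, 404.3]]
[ 0.43153576 -0.0794132   0.19534302] 70.82742559342957 11.6833
```

```bash
python3 -m creep '[0.004,0.012,0,0.002,0.0854, 0.004,0.012,-0.03,0.002,0.0854, 0.004,0.012,-0.07,0.002,0.0854, 0.004,0.012,-0.11,0.002,0.0854, 0.004,0.012,-0.145,0.002,0.0854, 0.004,0.012,-0.17,0.002,0.0854, 0.004,0.012,-0.185,0.002,0.0854, 0.004,0.012,-0.193,0.002,0.0854, 0.004,0.012,-0.198,0.002,0.0854, 0.004,0.012,-0.198,0.002,0.0854]'
python3 -m creep '[0,0,0,0,0.075, 0,0,0,0,0.07, 0,0,0,0,0.066, 0,0,0,0,0.06, 0,0,0,0,0.05, 0,0,0,0,0.04, 0,0,0,0,0.04]'
```

```text
clock: 12.52
eef_pos: [0.4348, -0.0674, -0.0031]
tool_rot: [0.166, 0.986, -0.0, -0.002]
ft_force: [0.1, -0.5, -0.5]
grip_width: 0.0854
grasp_force: 0.0
clock: 13.1
eef_pos: [0.4373, -0.0678, -0.0001]
tool_rot: [0.166, 0.986, -0.0, 0.001]
ft_force: [-1.9, 0.4, 5.9]
grip_width: 0.0624
grasp_force: 65.1
```

```bash
python3 -m creep '[0,0,0.01,0,0.04, 0,0,0.03,0,0.04, 0,0,0.06,0,0.04, 0,0,0.09,0,0.04, 0.003,-0.01,0.11,0,0.04, 0.01,-0.04,0.12,-0.003,0.04, 0.018,-0.075,0.12,-0.005,0.04, 0.028,-0.11,0.12,-0.006,0.04, 0.037,-0.145,0.12,-0.006,0.04, 0.046,-0.18,0.12,-0.006,0.04]'
python3 -m creep '[0.007,-0.027,0,0,0.04, 0.0095,-0.037,0,0,0.04, 0.0097,-0.0388,0,0,0.04, 0.0097,-0.0388,-0.02,0,0.04, 0.0097,-0.0388,-0.035,0,0.04, 0.0097,-0.0388,-0.045,0,0.04, 0.0097,-0.0388,-0.045,0,0.04, 0.0097,-0.0388,-0.045,0,0.04, 0.0097,-0.0388,-0.045,0,0.04]'
python3 - <<'E'
from h import *
o=bot.get_obs()
w,K,E=cam("wrist");np.savez("w7.npz",w=w,K=K,E=E);print(o["eef_pos"],yaw(o),o["grip_width"])
t,Kt,Et=cam("top");s,Ks,Es=cam("side")
a=w[60:460,120:520];b=cv2.resize(s[170:250,310:410],(400,320),interpolation=cv2.INTER_CUBIC);c=cv2.resize(t[225:315,395:475],(320,360),interpolation=cv2.INTER_CUBIC)
im=np.zeros((600,800,3),np.uint8);im[:400,:400]=a;im[:320,400:]=b;im[320:600,400:720]=c[40:320];cv2.imwrite("pics/mix.png",im)
E
```

```text
clock: 13.93
eef_pos: [0.4826, -0.2493, 0.1193]
tool_rot: [0.168, 0.986, -0.0, 0.001]
ft_force: [0.8, 0.2, -1.0]
grip_width: 0.0621
grasp_force: 66.2
clock: 14.68
eef_pos: [0.4925, -0.286, 0.0743]
tool_rot: [0.168, 0.986, -0.0, 0.001]
ft_force: [-1.6, -0.2, -0.4]
grip_width: 0.062
grasp_force: 66.2
[ 0.49246415 -0.28600142  0.07426688] 70.64023681493629 0.06197280175172954
```

View pics/mix.png

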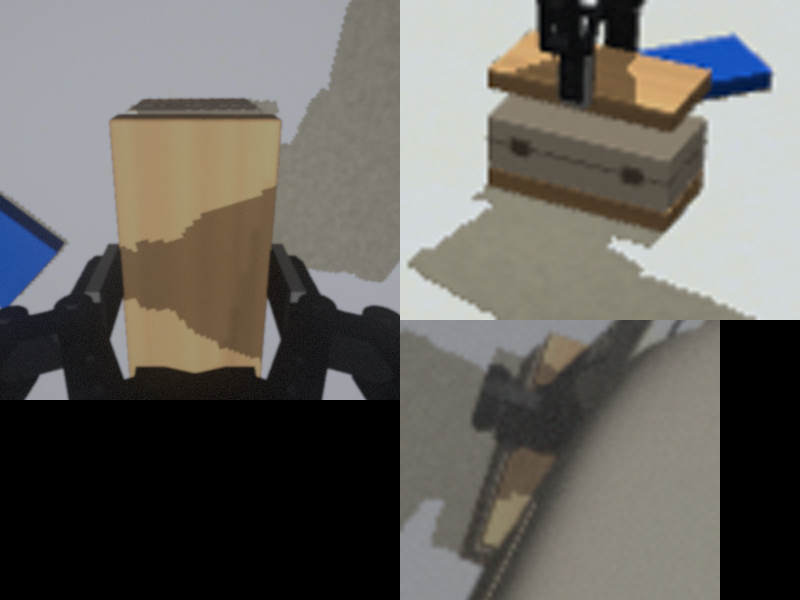

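The board hovers over the mould. In the side crop the left edges line up at x≈489 and the right ones are within about 3 px of the 4x crop (under 1 mm). In the wrist crop the mould's near end shows as a band at y≈100–110, centred behind the board.

```bash
python3 - <<'E'
from h import *
d=np.load("w7.npz");w,K,E=d["w"],d["K"],d["E"]
o=bot.get_obs()
q=quad(w,(200,165,420,330),45) if 0 else None
def rect(c,ya,z):
    a=np.radians(ya);P=np.array([[-1,-1],[-1,1]])*[.065,.032];return np.c_[P@np.array([[np.cos(a),np.sin(a)],[-np.sin(a),np.cos(a)]])+c,[z,z]]
for nm,z in [("boardtop",.0895),("boardbot",.0745),("mouldtop",.055),("base",.015),("tab",0)]:
    print(nm,proj(K,E,rect([.4925,-.286],-19.4,z-.0045)).round(1).tolist())
g=cv2.cvtColor(w,cv2.COLOR_BGR2GRAY)
for x in (270,310,350): print(x,g[154:186,x].tolist())
for y in (162,165,168,171): print(y,"L",g[y,228:262].tolist(),"R",g[y,370:406].tolist())
print("row185",g[185,222:240].tolist(),g[185,390:408].tolist())
E
```

```text
boardtop [[230.0, 178.3], [400.4, 178.4]]
boardbot [[238.3, 172.9], [392.0, 173.0]]
mouldtop [[246.9, 167.2], [383.2, 167.3]]
base [[259.6, 158.9], [370.3, 158.9]]
tab [[263.2, 156.5], [366.6, 156.5]]
270 [167, 168, 165, 157, 130, 93, 75, 76, 78, 76, 81, 85, 78, 74, 72, 80, 91, 103, 109, 103, 79, 68, 63, 69, 79, 101, 121, 132, 136, 142, 143, 145]
310 [167, 168, 164, 151, 122, 86, 75, 77, 75, 75, 76, 77, 75, 77, 78, 88, 103, 107, 111, 101, 76, 67, 63, 69, 83, 104, 124, 138, 143, 150, 148, 149]
350 [167, 168, 165, 150, 119, 85, 73, 77, 77, 73, 73, 73, 75, 75, 82, 95, 107, 114, 113, 105, 85, 68, 65, 66, 86, 107, 126, 138, 145, 149, 150, 151]
162 L [168, 168, 167, 167, 168, 168, 167, 169, 168, 169, 168, 168, 169, 169, 169, 169, 168, 167, 167, 167, 167, 168, 168, 168, 168, 167, 165, 166, 161, 150, 128, 104, 87, 77] R [95, 107, 115, 119, 119, 120, 118, 120, 125, 131, 135, 136, 131, 128, 126, 125, 124, 124, 125, 130, 137, 137, 133, 132, 130, 137, 147, 160, 167, 167, 168, 168, 168, 166, 166, 168]
165 L [168, 167, 167, 166, 167, 166, 168, 168, 168, 167, 167, 168, 168, 168, 168, 167, 167, 169,
[... 440 characters left out ...]
85, 94, 95, 101, 105, 113, 117, 120, 120, 124, 123, 125, 126, 126, 130, 127, 126, 128, 127, 125, 128, 128, 137, 152, 161, 167, 168, 168, 168, 168, 169]
171 L [167, 167, 168, 168, 168, 168, 170, 170, 167, 167, 168, 168, 169, 166, 167, 167, 165, 157, 149, 149, 147, 148, 150, 150, 151, 150, 147, 147, 134, 120, 109, 103, 105, 103] R [109, 110, 110, 109, 111, 115, 117, 115, 111, 107, 107, 111, 115, 120, 120, 122, 124, 125, 124, 127, 125, 128, 126, 124, 125, 125, 129, 130, 141, 153, 164, 167, 167, 167, 166, 167]
row185 [168, 168, 168, 169, 168, 165, 160, 149, 142, 139, 147, 146, 147, 149, 149, 148, 149, 148] [152, 153, 154, 155, 152, 152, 152, 152, 148, 142, 132, 138, 153, 164, 168, 168, 166, 168]
```

Alignment is within about 1 mm. I'll make a small trim, then lower slowly while watching the force.

```bash
python3 -m creep '[0.0006,0,-0.004,0.005,0.04, 0.0006,0,-0.008,0.005,0.04, 0.0006,0,-0.012,0.005,0.04, 0.0006,0,-0.015,0.005,0.04, 0.0006,0,-0.015,0.005,0.04, 0.0006,0,-0.015,0.005,0.04]'
python3 -m creep '[0,0,-0.0007,0,0.04, 0,0,-0.0014,0,0.04, 0,0,-0.0014,0,0.04]'
python3 -m creep '[0,0,-0.0007,0,0.04, 0,0,-0.0007,0,0.04]'
python3 -m creep '[0,0,-0.0007,0,0.04, 0,0,-0.0007,0,0.04]'
```

```text
clock: 15.33
eef_pos: [0.4922, -0.2863, 0.0578]
tool_rot: [0.166, 0.986, 0.0, -0.001]
ft_force: [-0.1, -0.3, -1.0]
grip_width: 0.062
grasp_force: 66.2
clock: 15.58
eef_pos: [0.4925, -0.2865, 0.0569]
tool_rot: [0.166, 0.986, -0.0, 0.0]
ft_force: [0.4, 0.0, -0.7]
grip_width: 0.0622
grasp_force: 66.2
clock: 15.75
eef_pos: [0.4925, -0.2864, 0.0562]
tool_rot: [0.166, 0.986, -0.0, 0.0]
ft_force: [-0.6, -1.1, -1.1]
grip_width: 0.0617
grasp_force: 66.2
clock: 15.92
eef_pos: [0.4925, -0.2864, 0.0554]
tool_rot: [0.166, 0.986, 0.0, -0.0]
ft_force: [0.3, 1.1, -1.5]
grip_width: 0.062
grasp_force: 66.2
```

```bash
python3 -m creep '[0,0,-0.0005,0,0.04, 0,0,-0.0005,0,0.04]'
python3 -m creep '[0,0,-0.0005,0,0.04, 0,0,-0.0005,0,0.04]'
python3 -m creep '[0,0,-0.0005,0,0.04, 0,0,-0.0005,0,0.04]'
```

```text
clock: 16.08
eef_pos: [0.4926, -0.2865, 0.055]
tool_rot: [0.166, 0.986, -0.0, 0.0]
ft_force: [-0.5, 0.5, -0.9]
grip_width: 0.062
grasp_force: 66.3
clock: 16.25
eef_pos: [0.4926, -0.2865, 0.0549]
tool_rot: [0.166, 0.986, -0.0, 0.0]
ft_force: [-1.5, -0.4, 1.9]
grip_width: 0.0619
grasp_force: 66.6
clock: 16.42
eef_pos: [0.4926, -0.2865, 0.0549]
tool_rot: [0.166, 0.986, -0.0, 0.0]
ft_force: [-1.9, 0.8, 5.6]
grip_width: 0.0624
grasp_force: 67.0
```

```bash
python3 -m creep '[0,0,0.0005,0,0.062, 0,0,0.0005,0,0.066, 0,0,0.0005,0,0.07, 0,0,0.0005,0,0.078, 0,0,0.0005,0,0.0854, 0,0,0.0005,0,0.0854, 0,0,0.0005,0,0.0854]'
python3 -m creep '[0,0,0.01,0,0.0854, 0,0,0.04,0,0.0854, 0,0,0.08,0,0.0854, 0,0,0.12,0,0.0854, 0,0,0.16,0,0.0854, 0,0,0.18,0,0.0854, 0,0,0.18,0,0.0854, 0,0,0.18,0,0.0854]'
python3 - <<'E'
from h import *
o=bot.get_obs();w,K,E=cam("wrist");print(o["eef_pos"],yaw(o))
q=quad(w,(240,110,420,320));print(q.round(1).tolist())
for fz in (0,1): print(fitrect(K,E,q,.07,x0=(.492,-.286,-.33),fz=fz))
s,Ks,Es=cam("side");np.savez("f.npz",w=w,s=s)
g=cv2.cvtColor(s,cv2.COLOR_BGR2GRAY)
# vertical-edge positions along height in side view
for y in range(184,226,3):
    r=g[y,320:400].astype(int);d=np.abs(np.diff(r));print(y,[(320+i,int(d[i])) for i in np.where(d>18)[0]])
E
```

```text
clock: 17.0
eef_pos: [0.4925, -0.2864, 0.0544]
tool_rot: [0.166, 0.986, -0.0, -0.0]
ft_force: [-0.4, 0.0, -0.0]
grip_width: 0.0852
grasp_force: 0.0
clock: 17.67
eef_pos: [0.4934, -0.287, 0.237]
tool_rot: [0.166, 0.986, -0.001, 0.002]
ft_force: [-0.4, -0.2, 0.5]
grip_width: 0.0855
grasp_force: 0.0
[ 0.49341909 -0.28695215  0.23697989] 70.87474220573513
[[279.0, 143.0], [283.5, 281.0], [347.1, 281.0], [353.5, 143.0]]
(array([  0.4911,  -0.2853, -19.3977]), array([-0.2, -0.2, -0.8, -0.1,  1. ,  0.2,  0.1,  0.2]))
(array([  0.4913,  -0.2854, -19.3978,   0.0691]), array([-0.1, -0. , -0.7, -0.3,  0.9, -0.1, -0. ,  0.4]))
184 [(np.int64(346), 25), (np.int64(347), 36), (np.int64(355), 25), (np.int64(356), 22), (np.int64(398), 34)]
187 [(np.int64(338), 20), (np.int64(356), 19), (np.int64(358), 43), (np.int64(359), 31)]
190 [(np.int64(334), 40), (np.int64(353), 53), (np.int64(362), 20), (np.int64(364), 50), (np.int64(369), 19), (np.int64(371), 39), (np.int64(372), 31)]
193 [(np.int64(332), 20), (np.int64(348), 53), (np.int64(353), 52), (np.int64(354), 61), (np.int64(362), 64), (np.int64(382), 
[... 894 characters left out ...]
, (np.int64(338), 20), (np.int64(341), 19), (np.int64(371), 26), (np.int64(384), 26), (np.int64(385), 91), (np.int64(386), 31)]
211 [(np.int64(331), 95), (np.int64(332), 25), (np.int64(384), 27), (np.int64(385), 113)]
214 [(np.int64(331), 138), (np.int64(364), 21), (np.int64(365), 19), (np.int64(370), 29), (np.int64(384), 36), (np.int64(385), 97)]
217 [(np.int64(330), 58), (np.int64(331), 22), (np.int64(334), 23), (np.int64(335), 23), (np.int64(384), 93), (np.int64(385), 42)]
220 [(np.int64(333), 61), (np.int64(345), 23), (np.int64(346), 25), (np.int64(379), 29), (np.int64(381), 35), (np.int64(382), 98)]
223 [(np.int64(333), 55), (np.int64(356), 25), (np.int64(379), 57), (np.int64(380), 84)]
```

```bash
python3 -m creep '[0,0,0.01,0,0.0854, 0,0,0.014,0,0.0854, 0,0,0.014,0,0.0854, 0,0,0.014,0,0.0854, 0,0,0.014,0,0.0854]'; python3 - <<'E'
from h import *
o=bot.get_obs();w,K,E=cam("wrist");print(o["eef_pos"],yaw(o))
q=quad(w,(240,110,420,320));print(q.round(1).tolist())
for fz in (0,1): print(fitrect(K,E,q,.07,x0=(.492,-.286,-.33),fz=fz))
g=cv2.cvtColor(w,cv2.COLOR_BGR2GRAY)
for x in (295,315,335): print(x,g[128:152,x].tolist())
t=cam("top")
for n in ("board_short","board_long"): print(n,[(round(r["score"],2),round(r["centre"][0]*640),round(r["centre"][1]*480)) for r in bot.place_of("top",n)[:2]])
E
```

```text
clock: 18.18
eef_pos: [0.4924, -0.2864, 0.2481]
tool_rot: [0.166, 0.986, 0.0, -0.0]
ft_force: [0.1, -0.2, -0.1]
grip_width: 0.0853
grasp_force: 0.0
[ 0.49243324 -0.28636992  0.24809631] 70.87536166484574
[[279.9, 145.0], [284.0, 278.0], [346.0, 278.0], [351.6, 145.0]]
(array([  0.4912,  -0.2852, -19.3642]), array([-0.2, -0.4, -0.6,  0.2,  0.8,  0.4,  0.1, -0.1]))
(array([  0.4915,  -0.2854, -19.3644,   0.0681]), array([ 0. , -0.1, -0.5, -0.2,  0.6, -0. , -0.1,  0.2]))
295 [152, 153, 150, 150, 151, 153, 152, 153, 153, 151, 151, 151, 151, 147, 135, 105, 80, 73, 91, 114, 125, 130, 129, 128]
315 [152, 150, 153, 152, 152, 151, 152, 151, 152, 152, 152, 150, 150, 148, 138, 111, 84, 71, 88, 116, 127, 132, 131, 132]
335 [152, 150, 152, 150, 151, 151, 152, 151, 151, 151, 152, 150, 150, 148, 136, 107, 83, 73, 90, 116, 128, 132, 132, 133]
board_short [(0.93, 175, 258)]
board_long [(0.65, 231, 246)]
```

```bash
python3 -c "
from workcell import bot
print(bot.job_done())"
```

```text
the job is handed in; nothing more can be done
None
```

I laid the 130 mm board flat on the table, picked it up again by its long edges, set it on the mould flush to within about 1 mm by the final camera measurements, and handed the job in at about 18 s; the other two boards still stand in the rack, and I was not told the verdict.

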